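# Tare the bench scale with the empty green bin

## Robot

A 6-joint arm with a two-finger parallel gripper is mounted at the origin on the work surface. World frame = base frame: x ahead of the robot, y to its left, z up, the work surface at z = 0. Lengths are in m, angles in degrees, forces in N, time in s.
With the tool pointing down it reaches from about 0.4 to 0.825 m from the base axis. Payload 7 kg.
Tool frame: the origin (TCP) lies midway between the tips of the shut fingers; the grasp point (between the pads) lies 19 mm behind it (ctrl.grasp_offset is the distance from the TCP to the grasp point, in m); z points along the fingers, x is the direction in which the jaws open and shut, and the axes are right-handed (so a half turn about z gives the same grasp; the last joint's range is limited). The gripper opens to 88 mm and grips with 3 to 60 N. Pads are 19 mm wide; open, the fingers measure 130 mm over their backs; the gripper's body (78 mm by 193 mm) begins 47 mm behind the grasp point.
Start: joints at [80.277, 20.546, 0.682, 0, -70.136, -16.507], TCP at [0.298, 0.605, 0.227] pointing down, gripper open.
Joint ranges: [-176.03, 176.03], [-82.01, 121.73], [-58.28, 71.71], [-173.87, 95.51], [-174.79, -0.11], [-173.66, 173.66]. Speed limits (degrees/s): [136.94, 136.94, 172.46, 180, 180, 180].

## Interface

Orientations are given as [roll, pitch, yaw] about the fixed x, y, z axes, in that order (R = Rz(yaw) Ry(pitch) Rx(roll)).
In Python, from plant import sensors, snapshot, order, ctrl gives the robot as it stands.
- The arm moves only by the tool send_rows, never from a script. Its argument "commands" is a list of rows, each a list of 3 entries, a list of its own where there are three numbers: the closure, from 0 (fully open) to 1 (shut), then the shift along the world's x, y, z in units of 0.25 m (1.0 is 0.25 m), then the turn, a rotation vector about the world's x, y, z in units of 360 degrees (1.0 is 360 degrees). In form: [[hand, [x, y, z], [ax, ay, az]], ...]. A call has 1 to 12 rows; each row shifts and turns the pose as measured when the row begins; what a row does not reach is not made up. A row lasts 1/10 s, in which the tool goes at most 50 mm and 8.59 degrees, less where a joint would pass 70% of its speed; a pose out of reach is approached as far as the arm can. A call with a number of a shift or a turn outside -1 to 1 is refused whole. A call with a gripper value outside its range is refused whole. The fingers move at their own pace and stop on an object; the grip force is fixed at half the most. Time passes only in rows, so rows that do not move let the fingers close. It gives the time, the measured TCP pose, the force and the opening at its end, in the units of the state.
- sensors.get_obs(): the state, without advancing time (a new reading comes with each control period).
- snapshot(name): name is "scene" or "top"; returns a dict with "color" (480x640x3 uint8, blue, green, red), "z_map" (480x640 float32, m along the optical axis (not along the pixel's ray), 0 where there is no reading), "mtx" (3x3 intrinsics, pixels), "xyz" and "attitude" of the camera in the world. Camera axes: x right, y down, z forward; pixel columns grow to the right and rows downward; lengths in m; the calibration is good to about 2 mm. A picture is of the moment at which its call begins.
- order.close_job(): hands the job in, once; it reports no verdict.
The state is a dict: "clock": time; "joint_pos": joint angles; "qvel": joint speeds; "tau": joint torques, N m; "tool_pos": TCP position; "orientation": TCP orientation; "force": force on the tool from outside, world axes, zero at the start; "moment": the same for the moment, N m; "opening": finger opening in m.
Only numpy, scipy, OpenCV 4.12 (cv2) and the standard library are available. Lean on these libraries where they do the work, as an engineer would, in place of code of your own. Each camera call takes 0.05 s, during which the arm holds its last target.

## Task

Set the empty green parts bin down, upright, in the middle of the scale's steel weighing pan and let go of it. Then tare the scale: press its green key from above, firmly but with care (about 6 N, for half a second), and take the hand away. Do not press the scale's red key.

Things in the scene. Friction and masses are not known exactly. Their poses are not given: they have to be found in the camera images.
- green_bin: Small empty open-topped bin of green plastic, the only green one: 90 mm long (its x axis), 50 mm wide (its y axis), 40 mm high, walls and floor 3 mm thick, about 120 g. Stands upright on the table to one side of the scale; can be gripped from above across the outside of its 50 mm width. Origin: centre of its underside; z up. Bins of the same shape in blue and in orange, with parts in them, stand about as well: they are not wanted.
- pan (a point): Middle of the top face of the scale's flat brushed-steel weighing pan, 200 mm (x) by 270 mm (y), 75 mm above the table. The white scale (320 mm deep in x, 300 mm wide in y) is fixed to the table. Axes: x points away from the robot's side to the scale's back, z up. The front part of the scale, on the robot's side, is a level panel 50 mm above the table that carries a dark display in its middle and two keys, one left and one right of it.
- tare_key: The scale's green tare key: a flat square membrane pad, 40 x 40 mm, level, facing up, 3 mm proud of the front panel; it is left or right of the display, 180 mm from the red key. Origin: centre of its top face, 53 mm above the table; z up. It gives at most 2 mm, with 2.5 N per mm, then stops hard; it registers when the closed fingertips push on it with 4 N or more for 0.2 s. More than 40 N would crack it.
- off_key: The scale's red off key, of the same shape and height as the green one, on the other side of the display; not to be pressed. Origin: centre of its top face; z up.
There are look-alikes about, which are no part of the job. Leave any pink look-alike of the green_bin alone.

How it is judged (in metres and radians):
On the way, in this order (a step that is already met when the one before it is completed fails the run):
1. the green bin stands upright on the weighing pan, its centre within 50 mm of the pan's middle, released and at rest (horizontal distance between green_bin and pan below 0.05 m and z of green_bin in the frame of pan between -0.006 and 0.006 m and angle between green_bin's own z axis and vertical below 0.17 rad and contact force between green_bin and the fingers below 0.05 N and linear speed of green_bin below 0.03 m/s), for 0.2 s.
2. with the bin standing there, the green key is pressed with the fingers with at least 4 N for 0.2 s (all of step 1 and contact force between tare_key and the fingers above 4 N), for 0.2 s.
At the end, for the whole second after the job is handed in: The green bin stands upright (within 10 degrees) on the weighing pan, its centre within 50 mm of the pan's middle, released and at rest, and nothing presses the green key (all of step 1 and contact force between tare_key and anything else below 0.1 N); the robot touches nothing.
It fails at once if the red key is pressed (more than 1 N) (contact force between off_key and anything else above 1 N).
It fails at once if the green key is pressed with more than 40 N (contact force between tare_key and anything else above 40 N).
It fails at once if the green bin is dropped on the scale: let go more than 30 mm above the pan (horizontal distance between green_bin and pan below 0.14 m and z of green_bin in the frame of pan above 0.03 m and contact force between green_bin and anything else below 0.02 N).
It also fails if it takes over 56 s, if anything falls off the work surface, if the arm or the gripper's body presses on something with over 40 N, if the wrist force passes 120 N, or if a joint passes its speed limit or range.

## Working session

There is one attempt and no reset: what is moved stays moved. The work goes in short steps, Python scripts to look and compute and a tool call to move; the robot and the scene stay as the last step left them, time stands still between calls to the robot, and variables do not carry over. Pictures are saved under pics/ and viewed, and the job is handed in when it is done.

Besides the shell and the picture viewer there is one more tool, called after "Call:" as name([rows], argument=value, ...), one row to a line, values as JSON. send_rows: Moves the arm, as the interface text tells. Its arguments: {"type":"object","properties":{"commands":{"type":"array","items":{"type":"array"}}},"required":["commands"]}

```bash
mkdir -p pics; ls; python3 - <<'E'
from plant import sensors, snapshot, order, ctrl
import cv2,numpy as np
o=sensors.get_obs();print(o)
print(ctrl.grasp_offset)
for n in("scene","top"):
    s=snapshot(n);cv2.imwrite(f"pics/{n}0.png",s["color"]);np.savez(f"{n}0.npz",**{k:np.array(v) for k,v in s.items()});print(n,s["mtx"],s["xyz"],s["attitude"])
E
```

```text
pics
{'clock': 0.0, 'joint_pos': array([ 8.02772900e+01,  2.05915950e+01,  6.34176748e-01, -2.02837555e-02,
       -7.01368381e+01, -1.65071809e+01]), 'qvel': array([ 0.02387469, -0.063955  ,  0.08585264, -0.02895813,  0.06473512,
       -0.05739075]), 'tau': array([ 3.32790805e-04, -5.82724142e+01,  2.93051970e+01,  6.99717790e+00,
        6.76054580e-03, -1.58779017e-04]), 'tool_pos': array([0.29813567, 0.60504073, 0.22562344]), 'orientation': array([-1.79991498e+02, -9.57898540e-02, -1.16236806e+02]), 'force': array([ 0.60192553, -0.5499769 ,  0.0230468 ]), 'moment': array([-0.00382571, -0.00402927, -0.0073679 ]), 'opening': 0.08793264098423709}
0.0188
scene [[539.56878025   0.         317.45750697]
 [  0.         539.56878025 239.80040262]
 [  0.           0.           1.        ]] [1.12132069 0.21397947 1.16065959] [-148.47130534   -0.57493063  110.05030597]
top [[549.82879492   0.         320.0197554 ]
 [  0.         549.82879492 243.86588955]
 [  0.           0.           1.        ]] [0.2617564  0.01235022 1.15076765] [-168.09499319    0.21886229  -98.8092586 ]
```

View pics/scene0.png

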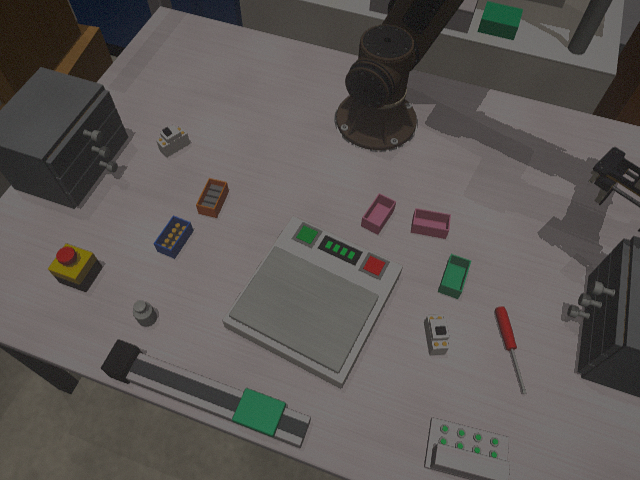

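View pics/top0.png

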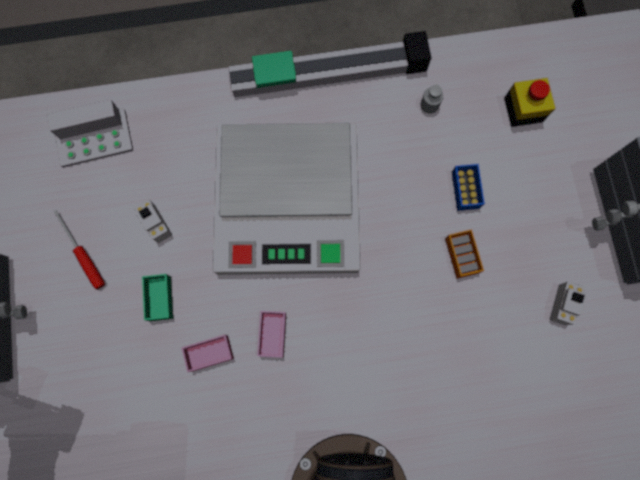

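The green bin is at top (158,298) / scene (454,276). It is open, empty and the only green one. The slide block at top (274,68) and the green key at (330,253) are also green but aren't bins, and the two at (208,353) and (272,335) are pink. The pan is around (286,170), the red key at (242,254) and the green key at (330,253). Next I'll measure them and check a crop.

```bash
cat > h.py <<'E'
import numpy as np,cv2
from scipy.spatial.transform import Rotation as R
def cloud(s):
    K=s["mtx"];z=s["z_map"];v,u=np.mgrid[:480,:640]
    p=np.stack([(u-K[0,2])/K[0,0]*z,(v-K[1,2])/K[1,1]*z,z],-1)
    r=R.from_euler('xyz',s["attitude"],degrees=True).as_matrix()
    P=p@r.T+s["xyz"]; P[z==0]=np.nan
    return P
def rep(name,m,P,zlo,zhi):
    q=P[m]; q=q[np.isfinite(q).all(1)]
    q=q[(q[:,2]>zlo)&(q[:,2]<zhi)]
    r=cv2.minAreaRect((q[:,:2]*1000).astype(np.float32))
    print(name,len(q),'rect c,size,ang',np.round(r[0],1),np.round(r[1],1),round(r[2],1),'mean',np.round(q.mean(0),4),'med z',np.round(np.percentile(q[:,2],[2,50,98]),4))
E
python3 - <<'E'
from h import *
for n,wins in (("top",dict(bin=(130,260,190,335),gkey=(315,238,347,270),rkey=(226,238,258,270),pan=(215,118,358,222))),("scene",dict(bin=(430,250,480,305),gkey=(290,222,325,246),rkey=(357,250,392,280),pan=(225,240,385,375)))):
    s=dict(np.load(n+"0.npz"));P=cloud(s);h=cv2.cvtColor(s["color"],cv2.COLOR_BGR2HSV)
    g=(h[...,0]>60)&(h[...,0]<90)&(h[...,1]>110);r=((h[...,0]<8)|(h[...,0]>172))&(h[...,1]>120)
    for k,(a,b,c,d) in wins.items():
        w=np.zeros((480,640),bool);w[b:d,a:c]=1
        if k=="pan": rep(n+k,w,P,.069,.085)
        elif k=="bin": rep(n+k,w&g,P,-.01,.06);rep(n+k+'rim',w&g,P,.033,.06)
        else: rep(n+k,w&(g if k=="gkey" else r),P,.03,.07)
    c=s["color"]
    a,b,cc,d=wins["bin"];cv2.imwrite(f"pics/crop_{n}.png",cv2.resize(c[b-20:d+20,a-20:cc+20],None,fx=4,fy=4))
E
```

```text
topbin 1200 rect c,size,ang [437.4 326.7] [52.3 88.2] 88.1 mean [0.4392 0.3308 0.0159] med z [0.0001 0.007  0.0428]
topbinrim 259 rect c,size,ang [437.3 326.9] [51.4 87.6] 87.6 mean [0.4323 0.3261 0.0389] med z [0.0334 0.0393 0.0443]
topgkey 359 rect c,size,ang [469.4 -36.2] [36.8 38.6] 81.2 mean [ 0.4692 -0.0361  0.0534] med z [0.0493 0.0534 0.0572]
toprkey 357 rect c,size,ang [494.9 141.1] [37.5 38.3] 82.4 mean [0.4946 0.1411 0.0534] med z [0.0489 0.0534 0.058 ]
toppan 12001 rect c,size,ang [655.9  26.8] [270.  202.3] 81.7 mean [0.6527 0.0272 0.0752] med z [0.071  0.0752 0.0794]
scenebin 528 rect c,size,ang [441.5 325.4] [50.  92.8] 87.9 mean [0.4342 0.3264 0.0116] med z [-0.0024  0.0034  0.0417]
scenebinrim 133 rect c,size,ang [441.4 325.3] [49.9 92.8] 87.8 mean [0.4471 0.3256 0.0386] med z [0.034  0.0386 0.0428]
scenegkey 221 rect c,size,ang [471.9 -38.6] [40.2 40.3] 82.7 mean [ 0.4733 -0.0388  0.0521] med z [0.0476 0.052  0.0568]
scenerkey 251 rect c,size,ang [497.9 139. ] [39.4 41.8] 82.7 mean [0.4983 0.1392 0.052 ] med z [0.0466 0.0518 0.0571]
scenepan 10132 rect c,size,ang [657.8  25.1] [270.7 202.6] 81.9 mean [0.6633 0.0288 0.0741] med z [0.07   0.0741 0.0785]
```

View pics/crop_top.png

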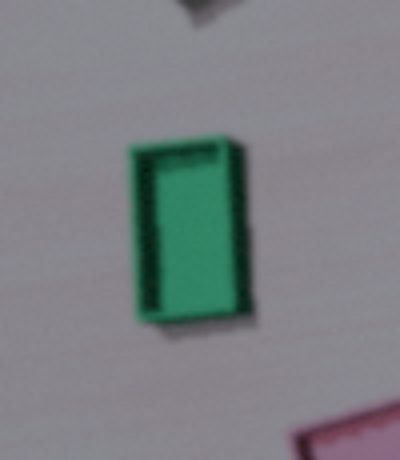

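Both cameras agree, and the sizes and heights match the description:

| Item | x, y (m) | Notes |
|---|---|---|
| Green bin | 0.4395, 0.326 | long axis about −2° from x, empty |
| Pan | 0.657, 0.026 | top at z 0.075 |
| Green key | 0.471, −0.0375 | z 0.053 |
| Red key | 0.496, 0.140 | about 180 mm from the green key |

I'll move above the bin, turning yaw from −116° to −92°.

Call:
send_rows([
  [0, [0.094, -0.186, 0], [0, 0, 0.0112]],
  [0, [0.094, -0.186, 0], [0, 0, 0.0112]],
  [0, [0.094, -0.186, 0], [0, 0, 0.0112]],
  [0, [0.094, -0.186, 0], [0, 0, 0.0112]],
  [0, [0.094, -0.186, 0], [0, 0, 0.0112]],
  [0, [0.094, -0.186, 0], [0, 0, 0.0112]],
  [0, [0, 0, 0], [0, 0, 0]],
])

```text
clock: 0.8
tool_pos: [0.4322, 0.3307, 0.221]
orientation: [179.9, -0.5, -90.8]
force: [0.2, -0.3, 0.9]
opening: 0.0874
```

Call:
send_rows([
  [0, [0.029, -0.019, -0.12], [0, 0, -0.003]],
  [0, [0, 0, -0.12], [0, 0, 0]],
  [0, [0, 0, -0.12], [0, 0, 0]],
  [0, [0, 0, -0.12], [0, 0.001, 0]],
  [0, [0, 0, 0], [0, 0, 0]],
])

```text
clock: 1.3
tool_pos: [0.4404, 0.3241, 0.0986]
orientation: [179.6, -0.3, -92.2]
force: [-0.1, -0.5, -0.5]
opening: 0.0875
```

```bash
python3 - <<'E'
from plant import *
from plant import sensors, snapshot
import cv2
for n in("scene","top"):
    s=snapshot(n);c=s["color"]
    c=c[180:340,380:560] if n=="scene" else c[200:380,60:260]
    cv2.imwrite(f"pics/a_{n}.png",cv2.resize(c,None,fx=3,fy=3))
o=sensors.get_obs();print(o["tool_pos"],o["orientation"],o["force"])
E
```

```text
[0.44233392 0.32612412 0.1025222 ] [ 1.79897133e+02 -5.35954848e-02 -9.21634975e+01] [0.29320429 0.66929989 0.74042945]
```

View pics/a_scene.png

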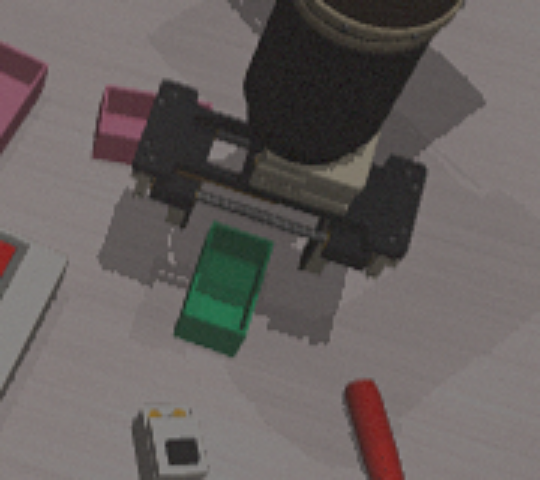

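The jaws straddle the bin's width, with fingers at crop (180,210) and (315,255) either side of the bin at (230,285). Now I'll descend and grip.

Call:
send_rows([
  [0, [-0.006, 0, -0.12], [0, 0, 0]],
  [0, [0, 0, -0.12], [0, 0, 0]],
  [0, [0, 0, -0.08], [0, 0, 0]],
  [0, [0, 0, -0.03], [0, 0, 0]],
  [0, [0, 0, 0], [0, 0, 0]],
])

```text
clock: 1.9
tool_pos: [0.4457, 0.3338, 0.0231]
orientation: [-179.5, 0.7, -92.0]
force: [-0.1, 0.3, -0.5]
opening: 0.0874
```

```bash
python3 - <<'E'
from plant import sensors, snapshot
for i in range(4):
    snapshot("top");o=sensors.get_obs();print(o["clock"],o["tool_pos"],o["orientation"],o["force"])
E
```

```text
1.95 [0.4459569  0.33414798 0.02373199] [-179.41480592    0.7670959   -91.96039654] [ 0.77209573 -0.50589102  0.04916329]
2.0 [0.44605595 0.33421639 0.02399776] [-179.39871123    0.80004869  -91.96728027] [ 0.20476233 -0.37017785  0.20254297]
2.05 [0.44603603 0.3342212  0.024035  ] [-179.39328194    0.81745342  -91.97133998] [-1.07563493  0.06669716 -0.45170788]
2.1 [0.4459613  0.33406619 0.02393925] [-179.39847468    0.81660534  -91.97953233] [-0.4837479   0.30223895 -0.86822208]
```

Call:
send_rows([
  [0, [-0.024, -0.032, -0.02], [-0.0022, 0.0017, 0]],
  [0, [0, 0, -0.02], [0, 0, 0]],
  [0, [0, 0, 0], [0, 0, 0]],
])

```text
clock: 2.4
tool_pos: [0.4401, 0.3262, 0.0153]
orientation: [-179.9, 0.1, -92.0]
force: [0.4, -0.4, -0.4]
opening: 0.0876
```

Call:
send_rows([
  [0, [0, 0, -0.02], [0, 0, 0]],
  [0, [0, 0, 0], [0, 0, 0]],
  [1, [0, 0, 0], [0, 0, 0]],
  [1, [0, 0, 0], [0, 0, 0]],
  [1, [0, 0, 0], [0, 0, 0]],
  [1, [0, 0, 0], [0, 0, 0]],
  [1, [0, 0, 0], [0, 0, 0]],
  [1, [0, 0, 0], [0, 0, 0]],
])

```text
clock: 3.2
tool_pos: [0.4403, 0.3263, 0.0098]
orientation: [-179.9, 0.1, -92.0]
force: [0.6, 0.7, -0.2]
opening: 0.0497
```

The jaws stopped at 49.7 mm, so the bin is held. Lifting.

Call:
send_rows([
  [1, [0, 0, 0.06], [0, 0, 0]],
  [1, [0, 0, 0.12], [0, 0, 0]],
  [1, [0, 0, 0.12], [0, 0, 0]],
  [1, [0, 0, 0.12], [0, 0, 0]],
  [1, [0, 0, 0.12], [0, 0, 0]],
  [1, [0, 0, 0.05], [0, 0, 0]],
  [1, [0, 0, 0], [0, 0, 0]],
  [1, [0, 0, 0], [0, 0, 0]],
])

```text
clock: 4.0
tool_pos: [0.4377, 0.3232, 0.1605]
orientation: [179.8, -0.2, -92.1]
force: [0.5, -0.4, -1.4]
opening: 0.0497
```

Call:
send_rows([
  [1, [0.073, -0.1, 0.02], [0, 0, 0]],
  [1, [0.073, -0.1, 0], [0, 0, 0]],
  [1, [0.073, -0.1, 0], [0, 0, 0]],
  [1, [0.073, -0.1, 0], [0, 0, 0]],
  [1, [0.073, -0.1, 0], [0, 0, 0]],
  [1, [0.073, -0.1, 0], [0, 0, 0]],
  [1, [0.073, -0.1, 0], [0, 0, 0]],
  [1, [0.073, -0.1, 0], [0, 0, 0]],
  [1, [0.073, -0.1, 0], [0, 0, 0]],
  [1, [0.073, -0.1, 0], [0, 0, 0]],
  [1, [0, 0, 0], [0, 0, 0]],
  [1, [0, 0, 0], [0, 0, 0]],
])

```text
clock: 5.2
tool_pos: [0.6176, 0.059, 0.1447]
orientation: [178.4, -0.9, -92.0]
force: [0.6, 0.3, -0.8]
opening: 0.0498
```

Call:
send_rows([
  [1, [0.05, -0.044, 0.02], [0.0023, -0.0045, 0]],
  [1, [0.05, -0.044, 0], [0, 0, 0]],
  [1, [0.05, -0.044, 0], [0, 0, 0]],
  [1, [0, 0, 0], [0, 0, 0]],
  [1, [0, 0, 0], [0, 0, 0]],
])

```text
clock: 5.7
tool_pos: [0.6569, 0.0244, 0.1476]
orientation: [179.9, -0.1, -91.9]
force: [0.2, 0.5, -1.7]
opening: 0.0501
```

Call:
send_rows([
  [1, [0, 0, -0.06], [0, 0, 0]],
  [1, [0, 0, -0.06], [0, 0, 0]],
  [1, [0, 0, -0.05], [0, 0, 0]],
  [1, [0, 0, -0.03], [0, 0, 0]],
  [1, [0, 0, 0], [0, 0, 0]],
  [1, [0, 0, 0], [0, 0, 0]],
])

```text
clock: 6.3
tool_pos: [0.6556, 0.0253, 0.0922]
orientation: [179.7, -0.1, -91.8]
force: [-0.7, -0.7, -1.1]
opening: 0.05
```

```bash
python3 - <<'E'
from plant import sensors, snapshot
import cv2
s=snapshot("scene");cv2.imwrite("pics/b.png",cv2.resize(s["color"][180:400,200:460],None,fx=2.5,fy=2.5))
o=sensors.get_obs();print(o["tool_pos"],o["orientation"],o["force"])
E
```

```text
[0.65558951 0.025294   0.09230402] [ 1.79742886e+02 -7.43423168e-02 -9.18465716e+01] [-0.92322236 -0.63278177 -2.6422482 ]
```

View pics/b.png

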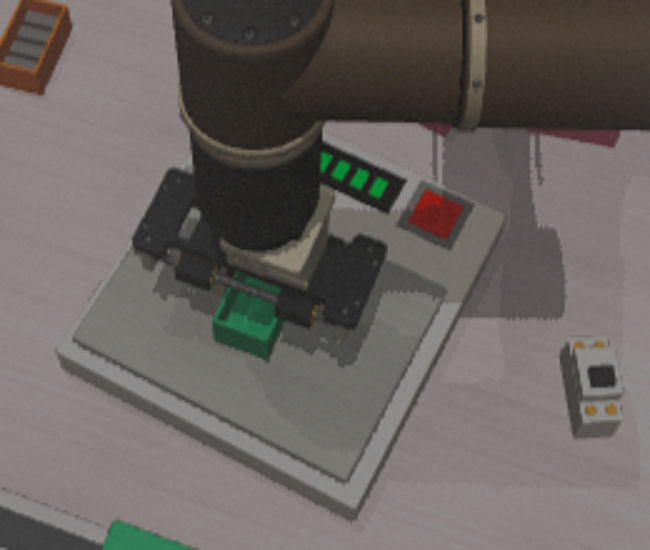

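The bin is held level near the middle of the pan, at crop (250,320). About 7 mm remain, so I'll lower gently until the force rises.

Call:
send_rows([
  [1, [0, 0, -0.014], [0, 0, 0]],
  [1, [0, 0, -0.008], [0, 0, 0]],
  [1, [0, 0, 0], [0, 0, 0]],
])

```text
clock: 6.65
tool_pos: [0.6565, 0.0256, 0.0878]
orientation: [179.9, -0.0, -91.8]
force: [-0.6, 0.3, -1.0]
opening: 0.0497
```

Call:
send_rows([
  [1, [0, 0, -0.008], [0, 0, 0]],
  [1, [0, 0, -0.004], [0, 0, 0]],
  [1, [0, 0, 0], [0, 0, 0]],
])

```text
clock: 6.95
tool_pos: [0.6568, 0.0257, 0.0852]
orientation: [179.9, -0.0, -91.8]
force: [1.0, 0.2, -1.6]
opening: 0.0502
```

Call:
send_rows([
  [1, [0, 0, -0.004], [0, 0, 0]],
  [1, [0, 0, 0], [0, 0, 0]],
])

```text
clock: 7.15
tool_pos: [0.657, 0.0257, 0.0851]
orientation: [180.0, -0.0, -91.8]
force: [0.8, 0.2, -2.3]
opening: 0.0502
```

Call:
send_rows([
  [1, [0, 0, -0.006], [0, 0, 0]],
  [1, [0, 0, 0], [0, 0, 0]],
  [1, [0, 0, 0], [0, 0, 0]],
])

```text
clock: 7.45
tool_pos: [0.6574, 0.0258, 0.0852]
orientation: [-179.9, -0.0, -91.8]
force: [-0.5, -1.0, -1.6]
opening: 0.0501
```

The TCP is at 0.0852, so the bin's underside is within about 1 mm of the pan. Releasing, then rising slowly.

Call:
send_rows([
  [0, [0, 0, 0], [0, 0, 0]],
  [0, [0, 0, 0], [0, 0, 0]],
  [0, [0, 0, 0], [0, 0, 0]],
  [0, [0, 0, 0], [0, 0, 0]],
  [0, [0, 0, 0], [0, 0, 0]],
  [0, [0, 0, 0], [0, 0, 0]],
])

```text
clock: 8.05
tool_pos: [0.6577, 0.0257, 0.0849]
orientation: [-179.9, -0.0, -91.8]
force: [-0.3, 0.6, 0.5]
opening: 0.0868
```

Call:
send_rows([
  [0, [0, 0, 0.04], [0, 0, 0]],
  [0, [0, 0, 0.08], [0, 0, 0]],
  [0, [0, 0, 0.12], [0, 0, 0]],
  [0, [0, 0, 0.12], [0, 0, 0]],
  [0, [0, 0, 0.12], [0, 0, 0]],
  [0, [0, 0, 0.12], [0, 0, 0]],
  [0, [0, 0, 0], [0, 0, 0]],
  [0, [0, 0, 0], [0, 0, 0]],
])

```text
clock: 8.85
tool_pos: [0.6565, 0.0249, 0.2458]
orientation: [-179.8, -0.0, -91.8]
force: [-0.8, -0.6, 0.2]
opening: 0.0878
```

Call:
send_rows([
  [1, [-0.093, -0.031, 0], [0, 0, 0]],
  [1, [-0.093, -0.031, 0], [0, 0, 0]],
  [1, [-0.093, -0.031, 0], [0, 0, 0]],
  [1, [-0.093, -0.031, 0], [0, 0, 0]],
  [1, [-0.093, -0.031, 0], [0, 0, 0]],
  [1, [-0.093, -0.031, 0], [0, 0, 0]],
  [1, [-0.093, -0.031, 0], [0, 0, 0]],
  [1, [-0.093, -0.031, 0], [0, 0, 0]],
  [1, [0, 0, 0], [0, 0, 0]],
  [1, [0, 0, 0], [0, 0, 0]],
])

```text
clock: 9.85
tool_pos: [0.4603, -0.0403, 0.2419]
orientation: [179.8, -0.1, -91.8]
force: [0.8, -0.2, 0.4]
opening: 0.0137
```

```bash
python3 - <<'E'
from plant import sensors, snapshot
from h import *
for n in("scene","top"):
    s=snapshot(n);cv2.imwrite(f"pics/c_{n}.png",s["color"])
    P=cloud(s);h=cv2.cvtColor(s["color"],cv2.COLOR_BGR2HSV)
    g=(h[...,0]>60)&(h[...,0]<90)&(h[...,1]>110)&(np.abs(P[...,0]-.657)<.09)&(np.abs(P[...,1]-.026)<.12)
    if g.sum()>50: rep(n+'bin',g,P,.06,.14);rep(n+'rim',g,P,.108,.14)
o=sensors.get_obs();print(o["tool_pos"],o["orientation"],o["force"],o["opening"])
E
```

```text
scenebin 724 rect c,size,ang [657.7  24.8] [50.  90.8] 88.0 mean [0.6538 0.0229 0.088 ] med z [0.073  0.0785 0.1166]
scenerim 199 rect c,size,ang [657.6  24.8] [50.  90.7] 88.0 mean [0.6623 0.0257 0.1135] med z [0.1093 0.1135 0.1176]
[ 0.46069872 -0.04012362  0.24172325] [ 1.79815759e+02 -1.54203655e-01 -9.17762703e+01] [ 0.26295085 -0.11270452 -0.00330123] 0.0052437898142641
```

View pics/c_scene.png

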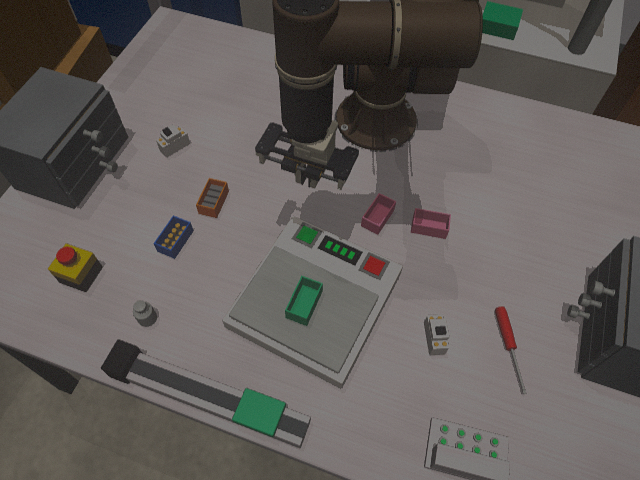

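The bin stands at the middle of the pan, pixel (304,300), at (0.658, 0.025) with its rim at 0.114. The green key at (308,233) is clear. I'll correct the position and descend to about 20 mm above the key.

Call:
send_rows([
  [1, [0.041, 0.01, -0.12], [0, 0, 0]],
  [1, [0, 0, -0.12], [0, 0, 0]],
  [1, [0, 0, -0.12], [0, 0, 0]],
  [1, [0, 0, -0.12], [0, 0, 0]],
  [1, [0, 0, -0.1], [0, 0, 0]],
  [1, [0, 0, 0], [0, 0, 0]],
  [1, [0, 0, 0], [0, 0, 0]],
])

```text
clock: 10.65
tool_pos: [0.4765, -0.0361, 0.0917]
orientation: [179.9, -0.2, -91.7]
force: [0.3, -0.3, 1.8]
opening: 0.0004
```

Call:
send_rows([
  [1, [-0.022, -0.005, -0.06], [0, 0, 0]],
  [1, [0, 0, -0.05], [0, 0, 0]],
  [1, [0, 0, 0], [0, 0, 0]],
  [1, [0, 0, 0], [0, 0, 0]],
  [1, [0, 0, 0], [0, 0, 0]],
])

```text
clock: 11.15
tool_pos: [0.4767, -0.0359, 0.0696]
orientation: [-179.6, -0.1, -91.6]
force: [-0.4, -0.4, 0.5]
opening: 0.0004
```

Call:
send_rows([
  [1, [-0.022, -0.005, -0.02], [0, 0, 0]],
  [1, [0, 0, -0.015], [0, 0, 0]],
  [1, [0, 0, 0], [0, 0, 0]],
  [1, [0, 0, 0], [0, 0, 0]],
])

```text
clock: 11.55
tool_pos: [0.4719, -0.0369, 0.0622]
orientation: [-179.4, -0.1, -91.6]
force: [0.1, -0.2, -0.7]
opening: 0.0006
```

```bash
python3 - <<'E'
from plant import sensors, snapshot
import cv2
s=snapshot("scene");cv2.imwrite("pics/d.png",cv2.resize(s["color"][170:300,250:420],None,fx=4,fy=4))
o=sensors.get_obs();print(o["tool_pos"],o["orientation"],o["force"])
E
```

```text
[ 0.47198466 -0.03691041  0.06218421] [-1.79438170e+02 -7.43220371e-02 -9.15855818e+01] [-0.464332    0.12753178 -0.19468389]
```

View pics/d.png

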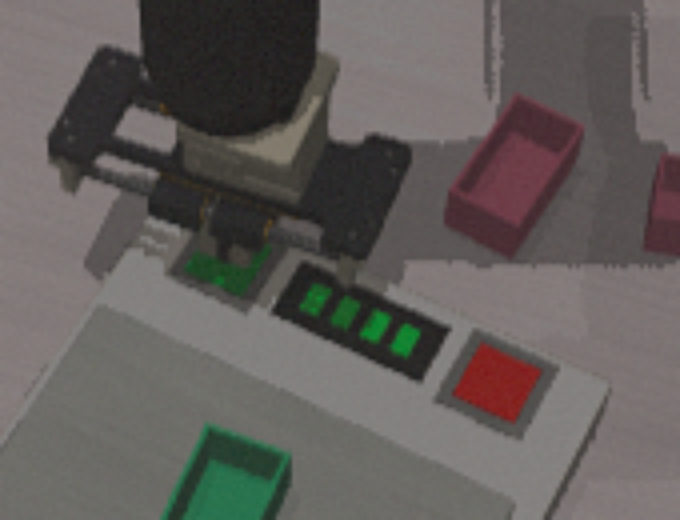

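The shut fingertips are over the green key, at crop (225,265), well away from the red key at (500,380). I'll go down in small steps.

Call:
send_rows([
  [1, [0, 0, -0.016], [0, 0, 0]],
  [1, [0, 0, -0.012], [0, 0, 0]],
  [1, [0, 0, 0], [0, 0, 0]],
])

```text
clock: 11.9
tool_pos: [0.4721, -0.0369, 0.0546]
orientation: [-179.4, -0.1, -91.6]
force: [0.2, -0.4, -0.3]
opening: 0.0002
```

Call:
send_rows([
  [1, [0, 0, -0.007], [0, 0, 0]],
  [1, [0, 0, 0], [0, 0, 0]],
])

```text
clock: 12.1
tool_pos: [0.4723, -0.0368, 0.0526]
orientation: [-179.4, -0.1, -91.6]
force: [-0.8, 0.3, 1.7]
opening: 0.0005
```

Call:
send_rows([
  [1, [0, 0, -0.006], [0, 0, 0]],
  [1, [0, 0, 0], [0, 0, 0]],
])

```text
clock: 12.3
tool_pos: [0.4723, -0.0368, 0.0514]
orientation: [-179.4, -0.1, -91.6]
force: [-2.0, 0.4, 5.4]
opening: 0.0003
```

Call:
send_rows([
  [1, [0, 0, -0.004], [0, 0, 0]],
  [1, [0, 0, -0.003], [0, 0, 0]],
])

```text
clock: 12.5
tool_pos: [0.4724, -0.0369, 0.0512]
orientation: [-179.4, -0.1, -91.5]
force: [-5.5, 2.1, 15.3]
opening: 0.0001
```

Call:
send_rows([
  [1, [0, 0, 0], [0, 0, 0]],
  [1, [0, 0, -0.001], [0, 0, 0]],
])

```text
clock: 12.7
tool_pos: [0.4723, -0.0369, 0.0517]
orientation: [-179.4, -0.1, -91.5]
force: [-0.4, 0.3, 4.1]
opening: 0.0001
```

Call:
send_rows([
  [1, [0, 0, -0.003], [0, 0, 0]],
  [1, [0, 0, -0.002], [0, 0, 0]],
])

```text
clock: 12.9
tool_pos: [0.4724, -0.0369, 0.0512]
orientation: [-179.4, -0.1, -91.5]
force: [-4.9, 1.3, 14.6]
opening: 0.0001
```

Call:
send_rows([
  [1, [0, 0, -0.002], [0, 0, 0]],
  [1, [0, 0, -0.002], [0, 0, 0]],
])

```text
clock: 13.1
tool_pos: [0.4724, -0.0369, 0.0512]
orientation: [-179.4, -0.1, -91.5]
force: [-4.4, 1.7, 12.1]
opening: 0.0006
```

Call:
send_rows([
  [1, [0, 0, -0.002], [0, 0, 0]],
  [1, [0, 0, -0.002], [0, 0, 0]],
])

```text
clock: 13.3
tool_pos: [0.4724, -0.0368, 0.0512]
orientation: [-179.3, -0.1, -91.4]
force: [-4.3, 1.1, 11.4]
opening: 0.0006
```

The press held at about 12 N for 0.4 s, with the key at its stop and well under 40 N. Retreating straight up.

Call:
send_rows([
  [1, [0, 0, 0.03], [0, 0, 0]],
  [1, [0, 0, 0.1], [0, 0, 0]],
  [1, [0, 0, 0.12], [0, 0, 0]],
  [1, [0, 0, 0.12], [0, 0, 0]],
  [1, [0, 0, 0.12], [0, 0, 0]],
  [1, [0, 0, 0.12], [0, 0, 0]],
  [1, [0, 0, 0], [0, 0, 0]],
  [1, [0, 0, 0], [0, 0, 0]],
  [1, [0, 0, 0], [0, 0, 0]],
  [1, [0, 0, 0], [0, 0, 0]],
])

```text
clock: 14.3
tool_pos: [0.47, -0.0375, 0.2085]
orientation: [-179.5, -0.2, -91.5]
force: [-0.4, -0.6, -0.0]
opening: 0.0001
```

```bash
python3 - <<'E'
from plant import sensors, snapshot
from h import *
s=snapshot("scene");cv2.imwrite("pics/e.png",s["color"])
P=cloud(s);h=cv2.cvtColor(s["color"],cv2.COLOR_BGR2HSV)
g=(h[...,0]>60)&(h[...,0]<90)&(h[...,1]>110)&(np.abs(P[...,0]-.657)<.09)&(np.abs(P[...,1]-.026)<.12)
rep('rim',g,P,.108,.14)
o=sensors.get_obs();print(o["tool_pos"],o["qvel"].round(2),o["force"])
E
```

```text
rim 191 rect c,size,ang [658.2  25.1] [50.5 89.9] 87.8 mean [0.6603 0.0263 0.1137] med z [0.1092 0.1138 0.1176]
[ 0.46998554 -0.03756059  0.20842134] [-0.12  0.13  0.23  0.06 -0.19  0.  ] [-0.32300117  0.6072526  -0.43197214]
```

View pics/e.png

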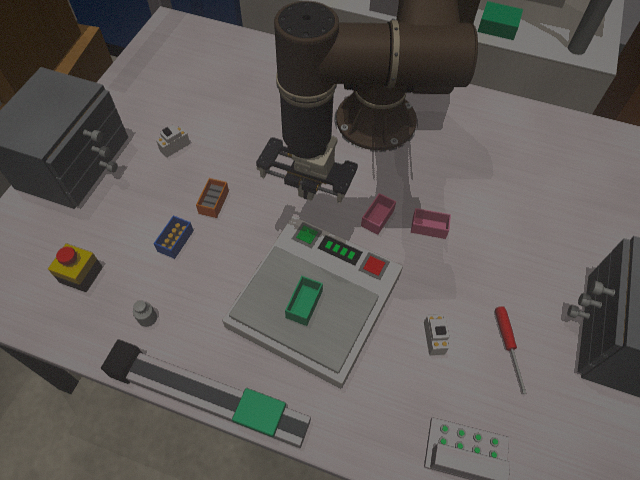

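The bin stands upright in the middle of the pan at (304,300). The hand is clear, about 150 mm above the key.

```bash
python3 -c "
from plant import order
print(order.close_job())"
```

```text
the job is handed in; nothing more can be done
None
```

I set the green bin down upright on the middle of the weighing pan, let go of it, pressed the green tare key with the closed fingertips and handed the job in at about 14.4 s.

- **Bin:** the last picture puts its centre at (0.658, 0.025), about 1 mm from the pan's middle. The rim is at about 0.114 m, which fits a bin standing flat on the pan.
- **Tare key:** the press was harder than the 6 N asked for. The key bottomed out, with about 11–15 N at the wrist over the last 0.4 s or so and a highest reading of 15.3 N, well under the 40 N limit. A first press read 5.4 N, then 15.3 N, before I eased off to 4.1 N and pressed again.
- **Clearance:** the red key was not touched, and the hand ended about 150 mm above the green key with no contact force. I had no direct readout that the tare registered.
- **Camera coverage:** I checked the placed bin numerically only in the scene camera, because the top camera gave no reading of it at my one attempt.

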